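# Line up the condiments by height

### The job

Tidy the condiments onto the white wooden tray, one standing upright in the middle of each round dark mat, in order of height: the pepper mill (tallest) on the mat next to the brass knob, then the spice jar, then the salt shaker, and the small mustard jar (shortest) at the black-knob end. Do not push the dotted white mug about.

Things in the scene. Friction and masses are not known exactly. Their poses are not given: they have to be found in the camera images.
- pepper_mill: dark brown turned wooden pepper mill, the tallest: 150 mm tall, 58 mm across at the foot, one rigid piece; round head 50 mm across from 109 to 139 mm above the foot, small knob 12 mm across on top of it. Easily gripped by the head at about 120 mm. Stands at first on the square wooden board (fixed, top at z = 0.017) left of the tray. Origin: centre of its underside, z up along its axis.
- spice_jar: cylindrical glass spice jar with blue and white label and black cap, second tallest: 105 mm tall, 41 mm across all the way up, closed. Stands at first on the square wooden board (fixed, top at z = 0.017) left of the tray. Origin: centre of its underside, z up along its axis.
- salt_shaker: glass salt shaker with a rounded grey top, third tallest: 90 mm tall, 44 mm across at most, its top (above 70 mm) 34 mm across, narrowing; grip it at about 50 mm. Stands at first on the square wooden board (fixed, top at z = 0.017) left of the tray. Origin: centre of its underside, z up along its axis.
- mustard_jar: small round amber glass jar with a yellow lid, the shortest: 62 mm tall, 52 mm across, closed; grip it at about 35 mm. On the board the four things stand at least 85 mm apart, axis to axis. Stands at first on the square wooden board (fixed, top at z = 0.017) left of the tray. Origin: centre of its underside, z up along its axis.
- mat_a: one of four identical dark grey round rubber mats, 66 mm across, 3 mm thick, in a straight row 85 mm apart (centre to centre) on the white wooden tray (fixed, 396 x 84 mm). Origin: centre of its underside, at z = 0.014; things on it stand at z = 0.017. Letters are in no fixed order. Its y axis runs along the row.
- mat_b: one of four identical dark grey round rubber mats, 66 mm across, 3 mm thick, in a straight row 85 mm apart (centre to centre) on the white wooden tray (fixed, 396 x 84 mm). Origin: centre of its underside, at z = 0.014; things on it stand at z = 0.017. Letters are in no fixed order. Its y axis runs along the row.
- mat_c: one of four identical dark grey round rubber mats, 66 mm across, 3 mm thick, in a straight row 85 mm apart (centre to centre) on the white wooden tray (fixed, 396 x 84 mm). Origin: centre of its underside, at z = 0.014; things on it stand at z = 0.017. Letters are in no fixed order. Its y axis runs along the row.
- mat_d: one of four identical dark grey round rubber mats, 66 mm across, 3 mm thick, in a straight row 85 mm apart (centre to centre) on the white wooden tray (fixed, 396 x 84 mm). Origin: centre of its underside, at z = 0.014; things on it stand at z = 0.017. Letters are in no fixed order. Its y axis runs along the row.
- brass_knob: brass knob, 22 mm across and 22 mm tall, fixed on the tray in line with the mats at one end of the row, 52.5 mm (centre to centre) beyond the end mat; an equal black knob is at the other end. Which end has the brass one changes. Overhead, wall cabinets hang beyond x = 0.60 from z = 0.46 up: keep the wrist clear of them. Origin: centre of its underside, at z = 0.014.
- mug: bystander: white mug with blue dots, 92 x 127 x 93 mm, standing on the worktop to the left of the board, handle toward the right. Origin: near the middle of its underside.
There are look-alikes about, which are no part of the job. Leave any pink or purple look-alike of the salt_shaker alone. Leave any pink look-alike of the pepper_mill alone.

How it is judged:
At the end, for the whole second after the job is handed in: Pepper mill, spice jar, salt shaker and mustard jar stand on the four mats in this order, counted from the brass knob: each upright (within 0.12 rad), at rest on its mat, its axis within 14 mm of the mat's centre ((horizontal distance between pepper_mill and mat_a below 0.014 m or horizontal distance between pepper_mill and mat_b below 0.014 m or horizontal distance between pepper_mill and mat_c below 0.014 m or horizontal distance between pepper_mill and mat_d below 0.014 m) and horizontal distance between pepper_mill and brass_knob between 0.0225 and 0.0825 m and angle between each of pepper_mill, spice_jar, salt_shaker, mustard_jar's own z axis and vertical below 0.12 rad and height (world z) of pepper_mill between 0.012 and 0.024 m and linear speed of each of pepper_mill, spice_jar, salt_shaker, mustard_jar below 0.03 m/s and angular speed of each of pepper_mill, spice_jar, salt_shaker, mustard_jar below 0.3 rad/s and (horizontal distance between spice_jar and mat_a below 0.014 m or horizontal distance between spice_jar and mat_b below 0.014 m or horizontal distance between spice_jar and mat_c below 0.014 m or horizontal distance between spice_jar and mat_d below 0.014 m) and horizontal distance between spice_jar and brass_knob between 0.1075 and 0.1675 m and height (world z) of spice_jar between 0.012 and 0.024 m and (horizontal distance between salt_shaker and mat_a below 0.014 m or horizontal distance between salt_shaker and mat_b below 0.014 m or horizontal distance between salt_shaker and mat_c below 0.014 m or horizontal distance between salt_shaker and mat_d below 0.014 m) and horizontal distance between salt_shaker and brass_knob between 0.1925 and 0.2525 m and height (world z) of salt_shaker between 0.012 and 0.024 m and (horizontal distance between mustard_jar and mat_a below 0.014 m or horizontal distance between mustard_jar and mat_b below 0.014 m or horizontal distance between mustard_jar and mat_c below 0.014 m or horizontal distance between mustard_jar and mat_d below 0.014 m) and horizontal distance between mustard_jar and brass_knob between 0.2775 and 0.3375 m and height (world z) of mustard_jar between 0.012 and 0.024 m); the robot touches nothing.
It fails at once if the mug is pushed more than 20 mm or tipped (distance of mug from where it was at the start of the episode above 0.02 m or angle between mug's own z axis and vertical above 0.3 rad).
It also fails if it takes over 123 s, if anything falls off the work surface, if the arm or the gripper's body presses on something with over 40 N, if the wrist force passes 120 N, or if a joint passes its speed limit or range.

### The arm

A 6-joint arm with a two-finger parallel gripper is mounted at the origin on a cart in front of the work surface, level with it; the furniture and walls round the work are solid. World frame = base frame: x ahead of the robot, y to its left, z up, the work surface at z = 0. Lengths are in m, angles in rad, forces in N, time in s.
With the tool pointing down it reaches from about 0.35 to 0.775 m from the base axis. Payload 5.5 kg.
Tool frame: the origin (TCP) lies where the fingers leave the gripper's body, on its centre line; the fingertips stand env.tip_reach ahead of it and the grasp point (between the pads) lies 54 mm ahead of it (env.tip_reach is the distance from the TCP to the fingertips, in m); z points along the fingers, y is the line along which they close (so a half turn about z gives the same grasp; the last joint's range is limited). The gripper opens to 85 mm and grips with 20 to 120 N. Pads are 22 mm wide; open, the fingers measure 114 mm over their backs; the gripper's body (76 mm by 85 mm) begins 54 mm behind the grasp point. The pads swing forward as they close: fully open they stand 13 mm farther back than shut.
Start: joints at [-1.479, 0.313, 0.046, 1.304, 0, 1.431], TCP at [0.132, -0.56, 0.304] pointing down, gripper open.
Joint ranges: [-2.76, 2.76], [-0.86, 1.69], [-1.03, 1.26], [-2.2, 2.34], [-1.47, 1.5], [-3.14, 3.14]. Speed limits (rad/s): [2.57, 2.57, 3.14, 3.14, 3.14, 3.14].

### API

Orientations are given as a unit quaternion [w, x, y, z].
In Python, from workcell import status, optics, hand_in, env gives the robot as it stands.
- The arm moves only by the shell command python3 -m handwheel 'ROWS' [FORCE]. ROWS is a JSON object whose one key "deltas" holds a list of rows, each a list of 5 numbers: the opening, from -1 (shut) to 1 (fully open), then the shift along the tool's x, y, z in units of 40 mm (1.0 is 40 mm), then the turn about the tool's z in units of 10 degrees (1.0 is 10 degrees). In form: {"deltas": [[jaw, x, y, z, roll], ...]}. A call has 1 to 20 rows; each row shifts and turns the commanded pose from where the row before left it, along the tool's axes as they then stand; what a row does not reach is not made up. A row lasts 1/8 s, in which the tool goes at most 62.5 mm and 10.7 degrees, less where a joint would pass 70% of its speed; a pose out of reach is approached as far as the arm can. A call is refused whole if a number of a shift passes 1 or a number of a turn 1, either way. A call with a gripper value outside its range is refused whole. The fingers move at their own pace and stop on an object; FORCE is the grip in N (left out, the last holds). Time passes only in rows, so rows that do not move let the fingers close. It gives the time, the measured TCP pose, the force, the opening and the grip force at its end, in the units of the state.
- status.get_state(): the state, without advancing time (a new reading comes with each control period).
- optics.read_camera(name): name is "scene" or "top" or "wrist"; returns a dict with "frame" (420x560x3 uint8, red, green, blue), "depth" (420x560 float32, m along the optical axis (not along the pixel's ray), 0 where there is no reading), "vfov" (degrees; the focal length in pixels is half the picture's height over the tangent of half this angle, whatever the lens; pixels are square), "cx", "cy" (the principal point, pixels), "k1" (the pictures are not rectified: a ray, as slopes to the right and down, at radius r is drawn at 1 + k1 r^2 times it, then the intrinsics apply), "origin" and "attitude" of the camera in the world. Camera axes: x right, y down, z forward; pixel columns grow to the right and rows downward; lengths in m; the calibration is good to about 2 mm. A picture is of the moment at which its call begins.
- hand_in(): hands the job in; it is judged then, once.
The state is a dict: "clock": time; "joint_pos": joint angles; "qvel": joint speeds; "tau": joint torques, N m; "tcp_pos": TCP position; "orientation": TCP orientation; "wrist_force": force on the tool from outside, world axes, zero at the start; "ft_torque": the same for the moment, N m; "finger_gap": finger opening in m; "grip_force": force on a finger pad.
Only numpy, scipy, OpenCV 4.12 (cv2) and the standard library are available. Lean on these libraries where they do the work, as an engineer would, in place of code of your own. Each camera call takes 0.05 s, during which the arm holds its last target. There are 200 camera calls.

## Working session

There is one attempt and no reset: what is moved stays moved. The work goes in short steps, Python scripts to look and compute and a shell command to move; the robot and the scene stay as the last step left them, time stands still between calls to the robot, and variables do not carry over. Pictures are saved under pics/ and viewed, at most 14 in all, crops included, and the job is handed in when it is done.

```bash
mkdir -p pics; cat > h.py <<'E'
import numpy as np, cv2
from workcell import status, optics, env
from scipy.spatial.transform import Rotation as R
def cam(n):
    c=optics.read_camera(n); return c
def rot(a):
    a=np.array(a,float)
    return a if a.shape==(3,3) else R.from_quat(a,scalar_first=True).as_matrix()
def K(c):
    f=210/np.tan(np.radians(c['vfov'])/2); return f
def ray(c,u,v):
    f=K(c); d=np.array([(u-c['cx'])/f,(v-c['cy'])/f]); s=d.copy()
    for _ in range(20): s=d/(1+c['k1']*(s@s))
    return np.array([s[0],s[1],1.])
def pz(c,u,v,z):  # intersect with plane z
    d=rot(c['attitude'])@ray(c,u,v); o=np.array(c['origin']); return o+d*(z-o[2])/d[2]
def pd(c,u,v):
    return np.array(c['origin'])+rot(c['attitude'])@(ray(c,u,v)*c['depth'][int(round(v)),int(round(u))])
def cloud(c):
    f=K(c); v,u=np.mgrid[0:420,0:560]; d=np.stack([(u-c['cx'])/f,(v-c['cy'])/f],-1); s=d.copy()
    for _ in range(20): s=d/(1+c['k1']*(s**2).sum(-1,keepdims=True))
    p=np.concatenate([s,np.ones(s.shape[:2]+(1,))],-1)*c['depth'][...,None]
    return p@rot(c['attitude']).T+np.array(c['origin'])
def save(n,im): cv2.imwrite('pics/'+n,im[...,::-1])
E
python3 - <<'E'
from h import *
for n in('scene','top'):
    c=cam(n); save(n+'.png',c['frame']); np.savez(n+'.npz',**c)
    print(n,c['vfov'],c['cx'],c['cy'],c['k1'],c['origin'],c['attitude'])
print(status.get_state(),env.tip_reach)
E
```

```text
scene 48.569813945031534 279.4083450927276 205.03913643069862 -0.08242061702712451 [-0.56169344  0.94676701  0.93212164] [ 0.2106781  -0.42416202  0.78006854 -0.4088941 ]
top 42.02142403253358 282.74892496526496 203.27743005164447 -0.05354202832546429 [0.22311838 0.2393991  1.4831786 ] [-0.06757678  0.71238681 -0.69543772  0.06561094]
{'clock': 0.1, 'joint_pos': array([-1.47861219e+00,  3.13928768e-01,  4.51075764e-02,  1.30358645e+00,
       -2.37364661e-05,  1.43119780e+00]), 'qvel': array([-0.00047289,  0.00015709,  0.00228837,  0.00061264, -0.00034331,
       -0.00054353]), 'tau': array([ 2.65185976e-03, -4.81727350e+01,  2.99243098e+01,  1.27293082e-02,
       -1.00853115e-04,  4.35782823e-06]), 'tcp_pos': array([ 0.13204068, -0.55929836,  0.30310209]), 'orientation': array([-8.05713606e-04,  9.93291789e-01,  1.15632060e-01,  7.23322244e-06]), 'wrist_force': array([0.6678312 , 0.19199778, 0.1788166 ]), 'ft_torque': array([-0.01066383, -0.00553744,  0.03562298]), 'grip_force': 0.0, 'finger_gap': 0.08552455278941427} 0.0726
```

View pics/top.png

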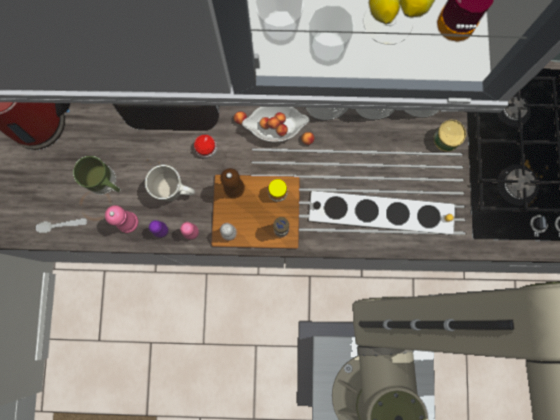

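View pics/scene.png

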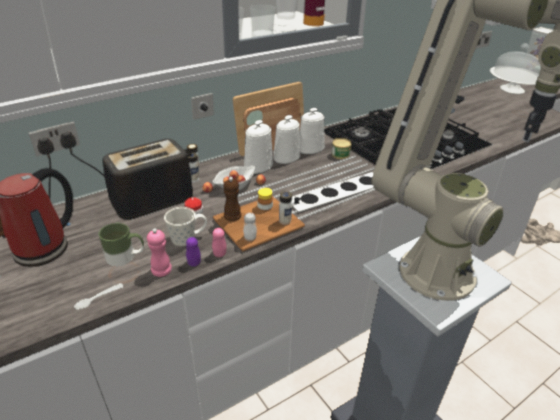

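The top view shows the board with the mill at (231,180), mustard at (277,188), salt at (228,231) and spice at (281,227). The tray mats run from (336,208) to (429,216), with the black knob at (317,205) and the brass knob at (450,217). I'll enlarge it to read the positions more closely.

```bash
python3 - <<'E'
from h import *
c=np.load('top.npz'); f=c['frame'][150:255,205:335]; save('c1.png',cv2.resize(f,None,fx=6,fy=5.7,interpolation=cv2.INTER_CUBIC) if 0 else cv2.resize(f,None,fx=5.5,fy=5.5,interpolation=cv2.INTER_CUBIC))
f=c['frame'][180:245,300:465]; save('c2.png',cv2.resize(f,None,fx=4.8,fy=4.8,interpolation=cv2.INTER_CUBIC))
P=cloud(c); 
# objects: clusters of points above board
m=(P[...,2]>0.045)&(P[...,2]<0.18); m[:165]=0; m[250:]=0; m[:,:210]=0; m[:,300:]=0
n,l,s,ce=cv2.connectedComponentsWithStats(m.astype(np.uint8))
for i in range(1,n):
    if s[i,4]<15: continue
    q=P[l==i]; zt=q[:,2].max(); t=q[q[:,2]>zt-.012]
    print(s[i],ce[i].round(1),'ztop',zt.round(3),'top mean',t.mean(0).round(4),'mid',((q.min(0)+q.max(0))/2).round(4))
# dark mats
g=c['frame'].max(2)<60; g[:190]=0;g[235:]=0;g[:,:305]=0;g[:,460:]=0
n,l,s,ce=cv2.connectedComponentsWithStats(g.astype(np.uint8))
for i in range(1,n):
    if s[i,4]>20: print(s[i],ce[i].round(1),pz(c,*ce[i],.017).round(4), P[l==i].mean(0).round(4))
for u,v in [(317,205),(450,217)]: print(pz(c,u,v,.036).round(4))
E
```

```text
[220 168  23  28 474] [231.  181.6] ztop 0.172 top mean [0.5422 0.3823 0.1668] mid [0.5416 0.3825 0.1089]
[268 180  19  20 309] [277.  189.6] ztop 0.087 top mean [0.5322 0.2627 0.0795] mid [0.5306 0.263  0.066 ]
[273 217  16  20 261] [280.7 226.3] ztop 0.13 top mean [0.4286 0.2507 0.1229] mid [0.4277 0.2507 0.0883]
[220 223  17  18 226] [227.5 231.6] ztop 0.113 top mean [0.4148 0.3896 0.1051] mid [0.4142 0.3894 0.0792]
[325 198  22  20 335] [335.4 207.4] [0.4949 0.103  0.017 ] [0.4949 0.103  0.0174]
[357 200  21  21 334] [366.5 210.2] [0.4893 0.018  0.017 ] [0.4893 0.0181 0.0174]
[314 203   6   5  25] [316.4 205. ] [0.5005 0.155  0.017 ] [0.4861 0.1593 0.0941]
[388 203  20  21 323] [397.5 213. ] [ 0.4836 -0.0666  0.017 ] [ 0.4827 -0.0655  0.0223]
[418 206  21  21 340] [428.4 216. ] [ 0.4772 -0.1511  0.017 ] [ 0.4757 -0.1486  0.0264]
[0.4968 0.1545 0.036 ]
[ 0.4725 -0.2047  0.036 ]
```

View pics/c1.png

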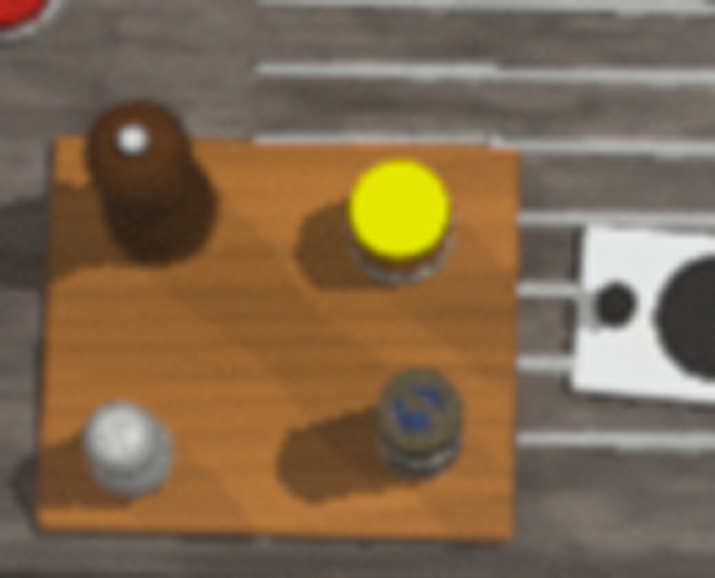

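View pics/c2.png

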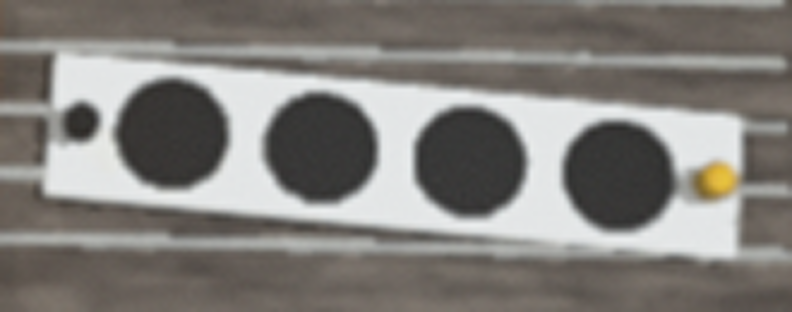

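```bash
cat >> h.py <<'E'
def go(x,y,z,grasp=True):
    s=status.get_state(); Rm=rot(s['orientation']); d=np.array([x,y,z+(.054 if grasp else 0)])-s['tcp_pos']
    print('tcp',s['tcp_pos'].round(4),'units',(Rm.T@d/.04).round(3),'yaw',np.degrees(np.arctan2(Rm[1,0],Rm[0,0])).round(2),'tilt',Rm[2].round(3),'gap',s['finger_gap'].round(4),'t',s['clock'])
E
python3 - <<'E'
from h import *
c=np.load('top.npz')
for n,x,y,z in [('mill',132,138,.165),('must',399,209,.079),('spice',419,411,.122),('salt',121,433,.105)]:
    print(n,pz(c,205+(x+.5)/5.5-.5,150+(y+.5)/5.5-.5,z).round(4))
E
python3 -m handwheel '{"deltas":[[1,0,0,0,-0.9],[1,0,0,0,-0.9],[1,0,0,0,-0.9],[1,0,0,0,-0.9],[1,0,0,0,-0.9],[1,0,0,0,-0.9],[1,0,0,0,-0.9],[1,0,0,0,-0.97],[1,0,0,0,0]]}' 30
python3 -c "from h import *;go(.40,-.30,.25);print(status.get_state()['joint_pos'])"
```

```text
mill [0.5437 0.3822 0.165 ]
must [0.5327 0.2623 0.079 ]
spice [0.4289 0.25   0.122 ]
salt [0.4178 0.3878 0.105 ]
clock: 1.23
tcp_pos: [0.132, -0.5595, 0.3034]
orientation: [-0.0, 0.732, 0.681, 0.0]
wrist_force: [-0.2, -0.4, -0.6]
finger_gap: 0.0853
grip_force: 0.0Traceback (most recent call last):
  File "<string>", line 1, in <module>
    from h import *;go(.40,-.30,.25);print(status.get_state()['joint_pos'])
                    ~~^^^^^^^^^^^^^^
  File "h.py", line 27, in go
    print('tcp',s['tcp_pos'].round(4),'units',(Rm.T@d/.04).round(3),'yaw',np.degrees(np.arctan2(Rm[1,0],Rm[0,0])).round(2),'tilt',Rm[2].round(3),'gap',s['finger_gap'].round(4),'t',s['clock'])
                                                                                                                                                       ^^^^^^^^^^^^^^^^^^^^^
AttributeError: 'float' object has no attribute 'round'
```

```bash
sed -i "s/s\['finger_gap'\].round(4)/round(float(s['finger_gap']),4)/" h.py
python3 -m handwheel '{"deltas":[[1,0.87,0.78,0,0],[1,0.87,0.78,0,0],[1,0.87,0.78,0,0],[1,0.87,0.78,0,0],[1,0.87,0.78,0,0],[1,0.87,0.78,0,0],[1,0.87,0.78,0,0],[1,0.87,0.78,0,0],[1,0.95,0.154,0,0],[1,0.95,0.154,0,0],[1,0.95,0.154,0,0],[1,0.95,0.154,0,0],[1,0.95,0.154,0,0]]}'
python3 -m handwheel '{"deltas":[[1,0.95,0.154,0,0],[1,0.95,0.154,0,0],[1,0.95,0.154,0,0],[1,0.95,0.154,0,0],[1,0.95,0.154,0,0],[1,0.95,0.154,0,0],[1,0.95,0.154,0,0],[1,0.95,0.154,0,0],[1,0.95,0.154,0,0],[1,0.95,0.154,0,0],[1,0,0,0,0],[1,0,0,0,0]]}'
python3 -c "from h import *
go(.532,.2625,.052);c=cam('wrist');save('w1.png',c['frame']);np.savez('w1.npz',**c)"
```

```text
clock: 2.85
tcp_pos: [0.4447, -0.1108, 0.3038]
orientation: [0.0, 0.733, 0.68, -0.0]
wrist_force: [-0.1, -0.2, -0.5]
finger_gap: 0.0854
grip_force: 0.0
clock: 4.35
tcp_pos: [0.5324, 0.2624, 0.3034]
orientation: [-0.0, 0.732, 0.681, -0.001]
wrist_force: [0.2, -1.4, 0.7]
finger_gap: 0.0852
grip_force: 0.0
tcp [0.5324 0.2624 0.3034] units [ 0.007 -0.005  4.935] yaw 85.9 tilt [-0.001 -0.001 -1.   ] gap 0.0852 t 4.35
```

View pics/w1.png

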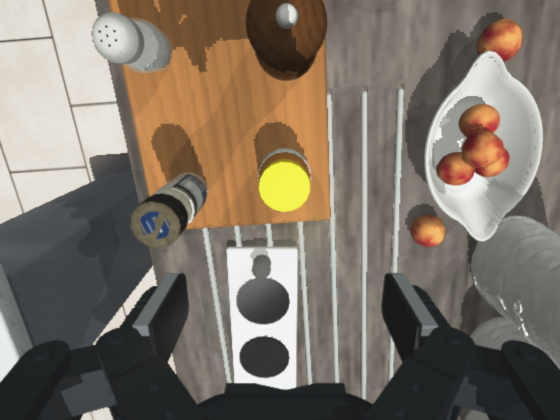

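The wrist view shows the mustard lid at (284.5,186), the spice cap at (159,224) and the mill knob at (287,14). I'll use these to cross-check the top camera.

```bash
python3 - <<'E'
from h import *
c=np.load('w1.npz')
for n,x,y,z in [('must',284.5,186,.079),('spice',159,224,.122),('mill',287,14,.166),('salt',117,34,.106),('matA',262.5,300,.017),('matB',264,356,.017)]:
    print(n,pz(c,x,y,z).round(4),pd(c,x,y).round(4))
E
python3 -m handwheel '{"deltas":[[1,0,0,0.82,0],[1,0,0,0.82,0],[1,0,0,0.82,0],[1,0,0,0.82,0],[1,0,0,0.82,0],[1,0,0,0.82,0],[-1,0,0,0,0],[-1,0,0,0,0],[-1,0,0,0,0],[-1,0,0,0,0],[-1,0,0,0,0],[-1,0,0,0,0]]}' 30
python3 -c "from h import *
go(.495,.103,.053)"
```

```text
must [0.5322 0.2654 0.079 ] [0.5323 0.2658 0.0805]
spice [0.4316 0.253  0.122 ] [0.4315 0.2528 0.1216]
mill [0.5422 0.3844 0.166 ] [0.5423 0.3845 0.1656]
salt [0.4224 0.3921 0.106 ] [0.4219 0.3923 0.1047]
matA [0.494  0.1075 0.017 ] [0.494  0.1076 0.0171]
matB [0.4882 0.0233 0.017 ] [0.4882 0.0236 0.0173]
clock: 5.9
tcp_pos: [0.5338, 0.2628, 0.1087]
orientation: [0.001, 0.732, 0.682, 0.001]
wrist_force: [-1.0, -2.1, 5.9]
finger_gap: 0.0498
grip_force: 32.0
tcp [0.5338 0.2628 0.1087] units [-4.054 -0.687  0.039] yaw 85.97 tilt [ 0.001  0.003 -1.   ] gap 0.0498 t 5.9
```

```bash
python3 -m handwheel '{"deltas":[[-1,0,0,-0.5,0],[-1,0,0,-0.75,0],[-1,0,0,-0.75,0],[-1,-0.8,-0.14,0,0],[-1,-0.8,-0.14,0,0],[-1,-0.8,-0.14,0,0],[-1,-0.8,-0.14,0,0],[-1,-0.8,-0.13,0,0],[-1,0,0,0,0],[-1,0,0,0.75,0],[-1,0,0,0.7,0],[-1,0,0,0.3,0],[-1,0,0,0.2,0],[-1,0,0,0,0],[-1,0,0,0,0]]}'
python3 -c "from h import *
go(.4945,.105,.053)"
```

```text
clock: 7.78
tcp_pos: [0.4946, 0.1052, 0.1097]
orientation: [0.0, 0.731, 0.682, 0.001]
wrist_force: [0.4, -0.5, -1.7]
finger_gap: 0.0499
grip_force: 31.8
tcp [0.4946 0.1052 0.1097] units [-0.005 -0.002  0.067] yaw 85.99 tilt [ 0.     0.001 -1.   ] gap 0.0499 t 7.775
```

```bash
python3 -m handwheel '{"deltas":[[-1,0,0,0.06,0],[-1,0,0,0,0],[1,0,0,0,0],[1,0,0,0,0],[1,0,0,0,0],[1,0,0,0,0],[1,0,0,-0.9,0],[1,0,0,-0.9,0],[1,0,0,-0.9,0],[1,0,0,-0.8,0],[1,0.87,-0.3,0,0],[1,0.87,-0.3,0,0],[1,0.87,-0.3,0,0],[1,0.87,-0.3,0,0],[1,0.87,-0.3,0,0],[1,0.87,-0.3,0,0],[1,0.87,-0.3,0,0],[1,0.87,-0.3,0,0],[1,0,0,0,0],[1,0,0,0,0]]}'
python3 - <<'E'
from h import *
go(.4195,.390,.067)
c=cam('wrist');save('w2.png',c['frame']);np.savez('w2.npz',**c)
c=cam('top');P=cloud(c)
m=(P[...,2]>.06)&(P[...,2]<.1);m[:190]=0;m[225:]=0;m[:,:320]=0;m[:,350:]=0
q=P[m];print(len(q),q.mean(0).round(4),((q.min(0)+q.max(0))/2).round(4),q[:,2].max())
E
```

```text
clock: 10.28
tcp_pos: [0.4176, 0.3891, 0.2463]
orientation: [0.0, 0.731, 0.682, -0.0]
wrist_force: [0.0, 0.1, 0.8]
finger_gap: 0.0856
grip_force: 0.0
tcp [0.4176 0.3891 0.2463] units [0.028 0.048 3.132] yaw 86.0 tilt [-0.001 -0.    -1.   ] gap 0.0856 t 10.275
258 [0.4946 0.1061 0.0788] [0.4952 0.1058 0.0746] 0.08764726645070309
```

View pics/w2.png

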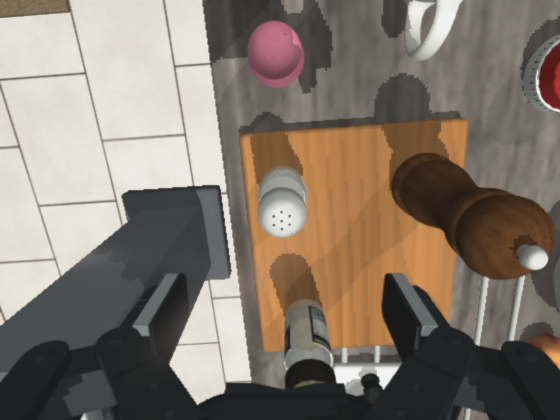

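The wrist view shows the salt cap centred at about (282,216), with the pink look-alike well behind it at (276,55). In the top camera the mustard stands about 3 mm off its mat centre, which is fine.

```bash
python3 - <<'E'
from h import *
c=np.load('w2.npz')
print(pz(c,282,217,.105).round(4),pd(c,282,217).round(4))
E
python3 -m handwheel '{"deltas":[[1,0.03,0.05,0.8,0],[1,0,0,0.8,0],[1,0,0,0.8,0],[1,0,0,0.75,0],[1,0,0,0,0],[-1,0,0,0,0],[-1,0,0,0,0],[-1,0,0,0,0],[-1,0,0,0,0],[-1,0,0,0,0],[-1,0,0,0,0],[-1,0,0,0,0],[-1,0,0,0,0]]}'
python3 -c "from h import *
go(.489,.019,.067)"
```

```text
[0.4161 0.3935 0.105 ] [0.4162 0.3945 0.1079]
clock: 12.0
tcp_pos: [0.4202, 0.391, 0.1224]
orientation: [0.0, 0.731, 0.682, 0.001]
wrist_force: [-0.9, -0.7, 6.8]
finger_gap: 0.0385
grip_force: 29.7
tcp [0.4202 0.391  0.1224] units [-9.156  2.366  0.027] yaw 86.0 tilt [ 0.001  0.002 -1.   ] gap 0.0385 t 12.0
```

```bash
python3 -m handwheel '{"deltas":[[-1,0,0,-0.5,0],[-1,0,0,-0.9,0],[-1,0,0,-0.9,0],[-1,0,0,-0.9,0],[-1,0,0,0,0],[-1,-0.9,0.23,0,0],[-1,-0.9,0.23,0,0],[-1,-0.9,0.23,0,0],[-1,-0.9,0.23,0,0],[-1,-0.9,0.24,0,0],[-1,-0.9,0.24,0,0],[-1,-0.9,0.24,0,0],[-1,-0.9,0.24,0,0],[-1,-0.9,0.24,0,0],[-1,-0.9,0.24,0,0],[-1,-0.18,0,0,0],[-1,0,0,0,0],[-1,0,0,0,0]]}'
python3 -m handwheel '{"deltas":[[-1,0,0,0.8,0],[-1,0,0,0.9,0],[-1,0,0,0.9,0],[-1,0,0,0.3,0],[-1,0,0,0.25,0],[-1,0,0,0,0],[-1,0,0,0,0]]}'
python3 -c "from h import *
go(.489,.0185,.067)"
```

```text
clock: 14.25
tcp_pos: [0.4878, 0.0185, 0.2484]
orientation: [-0.0, 0.731, 0.682, -0.0]
wrist_force: [-0.4, 0.3, 0.0]
finger_gap: 0.0385
grip_force: 30.3
clock: 15.12
tcp_pos: [0.489, 0.0176, 0.1235]
orientation: [0.001, 0.731, 0.682, 0.001]
wrist_force: [0.5, 0.2, -0.6]
finger_gap: 0.0385
grip_force: 30.3
tcp [0.489  0.0176 0.1235] units [ 0.022 -0.001  0.064] yaw 86.0 tilt [-0.     0.002 -1.   ] gap 0.0385 t 15.125
```

```bash
python3 -m handwheel '{"deltas":[[-1,0,0,0.06,0],[-1,0,0,0,0],[1,0,0,0,0],[1,0,0,0,0],[1,0,0,0,0],[1,0,0,0,0],[1,0,0,-0.8,0],[1,0,0,-0.8,0],[1,0,0,-0.8,0],[1,0.82,-0.27,0,0],[1,0.82,-0.27,0,0],[1,0.82,-0.27,0,0],[1,0.82,-0.27,0,0],[1,0.82,-0.27,0,0],[1,0.82,-0.27,0,0],[1,0.82,-0.27,0,0],[1,0,0,0,0],[1,0,0,0,0]]}'
python3 -c "from h import *
go(.430,.2515,.082)"
```

```text
clock: 17.38
tcp_pos: [0.4288, 0.2517, 0.216]
orientation: [0.0, 0.731, 0.682, -0.0]
wrist_force: [-0.1, -0.1, -0.4]
finger_gap: 0.0852
grip_force: 0.0
tcp [0.4288 0.2517 0.216 ] units [-2.000e-03  3.100e-02  2.001e+00] yaw 86.01 tilt [-0.001 -0.    -1.   ] gap 0.0852 t 17.375
```

```bash
python3 -m handwheel '{"deltas":[[1,0,0.03,0.7,0],[1,0,0,0.7,0],[1,0,0,0.6,0],[1,0,0,0,0],[-1,0,0,0,0],[-1,0,0,0,0],[-1,0,0,0,0],[-1,0,0,0,0],[-1,0,0,0,0],[-1,0,0,0,0],[-1,0,0,0,0],[-1,0,0,0,0]]}'
python3 -c "from h import *
go(.4835,-.0655,.082)"
```

```text
clock: 18.88
tcp_pos: [0.4306, 0.2521, 0.1373]
orientation: [0.0, 0.731, 0.682, 0.001]
wrist_force: [-1.0, -0.1, 5.8]
finger_gap: 0.0402
grip_force: 30.5
tcp [0.4306 0.2521 0.1373] units [-7.828  1.874  0.033] yaw 85.99 tilt [ 0.001  0.002 -1.   ] gap 0.0402 t 18.875
```

```bash
python3 -m handwheel '{"deltas":[[-1,0,0,-0.5,0],[-1,0,0,-0.9,0],[-1,0,0,-0.9,0],[-1,0,0,-0.7,0],[-1,0,0,0,0],[-1,-0.87,0.208,0,0],[-1,-0.87,0.208,0,0],[-1,-0.87,0.208,0,0],[-1,-0.87,0.208,0,0],[-1,-0.87,0.208,0,0],[-1,-0.87,0.208,0,0],[-1,-0.87,0.208,0,0],[-1,-0.87,0.208,0,0],[-1,-0.87,0.208,0,0],[-1,0,0,0,0],[-1,0,0,0,0]]}'
python3 -m handwheel '{"deltas":[[-1,0,0,0.8,0],[-1,0,0,0.9,0],[-1,0,0,0.7,0],[-1,0,0,0.35,0],[-1,0,0,0.2,0],[-1,0,0,0,0],[-1,0,0,0,0]]}'
python3 -c "from h import *
go(.4835,-.0655,.082)"
```

```text
clock: 20.88
tcp_pos: [0.4821, -0.0654, 0.2551]
orientation: [-0.001, 0.732, 0.682, -0.0]
wrist_force: [-0.6, -0.8, -1.7]
finger_gap: 0.04
grip_force: 30.4
clock: 21.75
tcp_pos: [0.4835, -0.066, 0.1392]
orientation: [0.001, 0.731, 0.682, 0.0]
wrist_force: [0.1, -0.2, -0.3]
finger_gap: 0.04
grip_force: 30.1
tcp [ 0.4835 -0.066   0.1392] units [ 0.011 -0.002  0.079] yaw 85.99 tilt [-0.     0.002 -1.   ] gap 0.04 t 21.75
```

```bash
python3 -m handwheel '{"deltas":[[-1,0,0,0.06,0],[-1,0,0,0,0],[1,0,0,0,0],[1,0,0,0,0],[1,0,0,0,0],[1,0,0,0,0],[1,0,0,-0.8,0],[1,0,0,-0.9,0],[1,0,0,-0.9,0],[1,0,0,-0.6,0],[1,0.87,0.05,0,0],[1,0.87,0.05,0,0],[1,0.87,0.05,0,0],[1,0.87,0.05,0,0]]}'
python3 -m handwheel '{"deltas":[[1,0.87,0.05,0,0],[1,0.87,0.05,0,0],[1,0.87,0.05,0,0],[1,0.87,0.05,0,0],[1,0.87,0.06,0,0],[1,0.87,0.06,0,0],[1,0.87,0.06,0,0],[1,0.87,0.06,0,0],[1,0.87,0.06,0,0],[1,0,0,0,0],[1,0,0,0,0]]}'
python3 -c "from h import *
go(.543,.3835,.137)
c=cam('wrist');save('w3.png',c['frame'])
c=cam('top');save('t3.png',cv2.resize(c['frame'][150:255,205:465],None,fx=3,fy=3));P=cloud(c)
m=(P[...,2]>.045)&(P[...,2]<.13);m[:180]=0;m[235:]=0;m[:,:318]=0;m[:,440:]=0
n,l,s,ce=cv2.connectedComponentsWithStats(m.astype(np.uint8))
for i in range(1,n):
  q=P[l==i];t=q[q[:,2]>q[:,2].max()-.012];print(len(q),t.mean(0).round(4),q[:,2].max().round(3))"
```

```text
clock: 23.5
tcp_pos: [0.5006, 0.0735, 0.2638]
orientation: [0.0, 0.732, 0.682, -0.0]
wrist_force: [0.3, 0.1, 0.4]
finger_gap: 0.0853
grip_force: 0.0
clock: 24.88
tcp_pos: [0.5422, 0.3832, 0.2633]
orientation: [0.0, 0.731, 0.682, -0.001]
wrist_force: [-0.9, 0.0, 0.5]
finger_gap: 0.0856
grip_force: 0.0
tcp [0.5422 0.3832 0.2633] units [0.011 0.02  1.809] yaw 85.99 tilt [-0.001 -0.001 -1.   ] gap 0.0856 t 24.875
312 [0.4956 0.1057 0.0798] 0.086
241 [0.4894 0.0175 0.1054] 0.114
313 [ 0.4832 -0.0672  0.1228] 0.128
```

View pics/w3.png

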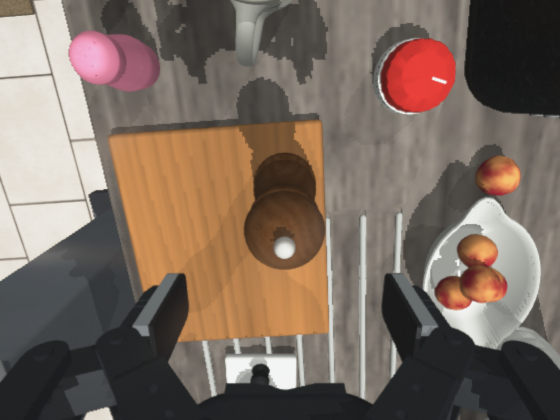

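The three placed things are within 3 mm of their mats. The wrist view shows the mill head at (285,228), centred between the fingers, and the mug handle is clear at (247,55).

```bash
python3 -m handwheel '{"deltas":[[1,0,0.02,0.6,0],[1,0,0,0.6,0],[1,0,0,0.6,0],[1,0,0,0,0],[-1,0,0,0,0],[-1,0,0,0,0],[-1,0,0,0,0],[-1,0,0,0,0],[-1,0,0,0,0],[-1,0,0,0,0],[-1,0,0,0,0],[-1,0,0,0,0]]}' 40
python3 -c "from h import *
go(.45,.36,.137)
go(.477,-.150,.137)"
```

```text
clock: 26.48
tcp_pos: [0.5439, 0.3839, 0.1939]
orientation: [0.0, 0.731, 0.682, 0.002]
wrist_force: [-1.4, -0.7, 6.4]
finger_gap: 0.0471
grip_force: 40.7
tcp [0.5439 0.3839 0.1939] units [-0.761 -2.299  0.066] yaw 85.99 tilt [ 0.002  0.003 -1.   ] gap 0.0471 t 26.475
tcp [0.5439 0.3839 0.1939] units [-13.432  -0.735   0.049] yaw 85.99 tilt [ 0.002  0.003 -1.   ] gap 0.0471 t 26.475
```

```bash
python3 -m handwheel '{"deltas":[[-1,0,0,-0.4,0],[-1,0,0,-0.8,0],[-1,0,-0.6,0,0],[-1,0,-0.9,0,0],[-1,0,-0.8,0,0],[-1,0,0,-0.6,0],[-1,0,0,-0.8,0],[-1,0,0,-0.6,0],[-1,-0.6,0,0,0],[-1,-0.8,0,0,0],[-1,-0.8,0,0,0],[-1,-0.8,0,0,0],[-1,-0.8,0,0,0],[-1,-0.8,0,0,0],[-1,-0.8,0,0,0],[-1,-0.8,0,0,0],[-1,-0.8,0,0,0],[-1,-0.8,0,0,0]]}'
python3 -m handwheel '{"deltas":[[-1,-0.8,0,0,0],[-1,-0.8,0,0,0],[-1,-0.8,0,0,0],[-1,-0.8,0,0,0],[-1,-0.8,0,0,0],[-1,-0.8,0,0,0],[-1,-0.8,0,0,0],[-1,-0.03,0.5,0,0],[-1,0,0.6,0,0],[-1,0,0.46,0,0],[-1,0,0,0,0],[-1,0,0,0,0],[-1,0,0,0,0]]}'
python3 -c "from h import *
go(.477,-.150,.137)"
```

```text
clock: 28.72
tcp_pos: [0.4294, 0.0777, 0.3208]
orientation: [0.0, 0.731, 0.682, 0.0]
wrist_force: [0.6, -0.5, -2.0]
finger_gap: 0.0472
grip_force: 42.0
clock: 30.35
tcp_pos: [0.4755, -0.1502, 0.3202]
orientation: [0.0, 0.732, 0.682, -0.0]
wrist_force: [0.4, 0.2, -2.4]
finger_gap: 0.0471
grip_force: 42.2
tcp [ 0.4755 -0.1502  0.3202] units [0.008 0.038 3.229] yaw 85.97 tilt [-0. -0. -1.] gap 0.0471 t 30.35
```

```bash
python3 -m handwheel '{"deltas":[[-1,0,0.03,0.7,0],[-1,0,0,0.8,0],[-1,0,0,0.8,0],[-1,0,0,0.4,0],[-1,0,0,0.3,0],[-1,0,0,0.1,0],[-1,0,0,0,0],[-1,0,0,0,0]]}'
python3 -c "from h import *
go(.477,-.150,.14)"
```

```text
clock: 31.35
tcp_pos: [0.4777, -0.1507, 0.1967]
orientation: [0.001, 0.731, 0.682, 0.0]
wrist_force: [-0.1, -0.4, -1.3]
finger_gap: 0.0468
grip_force: 42.2
tcp [ 0.4777 -0.1507  0.1967] units [ 0.016 -0.02   0.067] yaw 85.98 tilt [-0.001  0.001 -1.   ] gap 0.0468 t 31.35
```

```bash
python3 -m handwheel '{"deltas":[[-1,0,0,0.05,0],[-1,0,0,0.02,0],[-1,0,0,0,0],[1,0,0,0,0],[1,0,0,0,0],[1,0,0,0,0],[1,0,0,0,0],[1,0,0,-0.6,0],[1,0,0,-0.8,0],[1,0,0,-0.8,0],[1,0,0,-0.8,0],[1,-0.8,0,0,0],[1,-0.8,0,0,0],[1,-0.8,0,0,0],[1,-0.8,0,0,0],[1,-0.8,0,0,0],[1,0,0,0,0],[1,0,0,0,0]]}'
python3 -c "from h import *
c=cam('top');save('t4.png',cv2.resize(c['frame'][150:255,205:465],None,fx=3,fy=3));P=cloud(c)
m=(P[...,2]>.045)&(P[...,2]<.175);m[:180]=0;m[235:]=0;m[:,:318]=0;m[:,445:]=0
n,l,s,ce=cv2.connectedComponentsWithStats(m.astype(np.uint8))
for i in range(1,n):
  q=P[l==i];t=q[q[:,2]>q[:,2].max()-.012];print(len(q),t.mean(0).round(4),q[:,2].max().round(3))
c=cam('scene');save('s4.png',cv2.resize(c['frame'][130:290,140:420],None,fx=2.5,fy=2.5))"
```

```text
clock: 33.6
tcp_pos: [0.4659, -0.3097, 0.3129]
orientation: [-0.0, 0.732, 0.682, 0.0]
wrist_force: [0.1, -0.4, 0.8]
finger_gap: 0.0852
grip_force: 0.0
311 [0.4956 0.1057 0.0801] 0.088
239 [0.4894 0.0169 0.1054] 0.113
315 [ 0.4837 -0.068   0.1237] 0.132
428 [ 0.4728 -0.1486  0.1636] 0.171
```

View pics/t4.png

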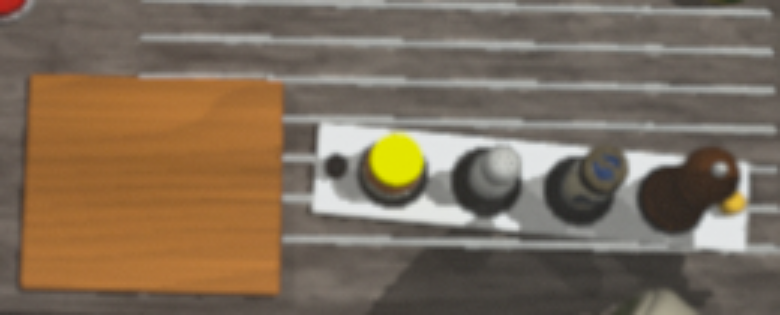

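View pics/s4.png

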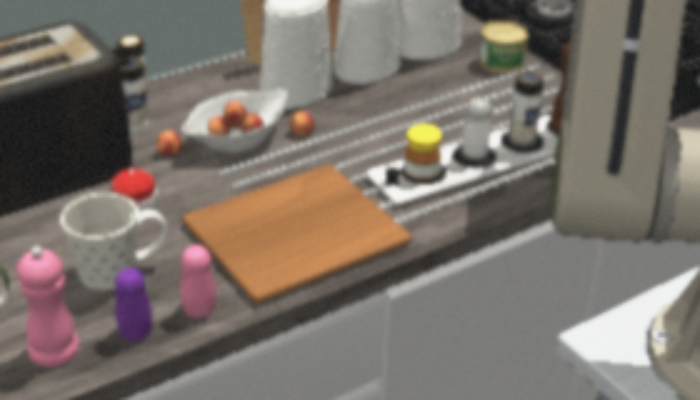

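The order runs from brass to black as mill (712,180), spice (605,168), salt (498,165) and mustard (396,160). All stand upright within about 5 mm of their mat centres, the mug is undisturbed, and the arm is clear.

```bash
python3 -c "from workcell import hand_in;print(hand_in())"
```

```text
the job is handed in; nothing more can be done
None
```

The job is handed in: pepper mill, spice jar, salt shaker and mustard jar stand upright on the four mats in that order from the brass knob, each measured within about 5 mm of its mat's centre; the mug was not touched, and no verdict was returned.

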